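# Load a spring-fed vial magazine

### The job

Load the empty spring-fed vial magazine on the bench: draw its follower back by the knob on its handle and park the handle in the side pocket of the slot, then stand the two 22 mm vials one behind the other in the channel (the thinner vial does not belong: leave it where it stands). Unhook the handle and ease the follower forward slowly by hand, never letting it snap, until it holds the two vials closed up against the end stop, then let go; do not force the handle against its slot or press hard on the vials.

Things in the scene. Friction and masses are not known exactly. Their poses are not given: they have to be found in the camera images.
- magazine: Aluminium vial magazine, screwed down. Origin at bench level under the channel's middle line; z up; the open channel runs along y: floor z = 8 mm, 25 mm wide, walls to z = 30 mm, 36 mm over the lips. Adjustable end stop at the +y end, 36 mm high, its face set anywhere from y = 80 to 95 mm. Spring housing at -y: x = -24 to 24, y = -30 to -134, top z = 48 mm; then the spring barrel to -178.
- pusher: The follower's block, black, 24 mm wide, 20 mm long, z = 9 to 31 mm; origin: under its front face (the one that bears on the vials) at bench level; axes as the magazine's. It pivots on the rod by up to 2 degrees to lie square on the vial.
- follower (a joint): Follower, a black block in the channel: how far it is drawn back to -y, m. Its face is at magazine y = 73 mm - value. 0 home, 0.022 to 0.037 on two vials (as the stop is set), 0.060 to 0.082 at the back end of the slot, parked 0.008 less. A spring pushes it to +y with 3.5 N + 70 N/m x value; friction under 1 N. Let go, it snaps forward: ease it at under 0.06 m/s.
- handle (a joint): Swing of the follower's handle about the follower's rod (axis along magazine y at x = 0, z = 20 mm), rad: 0 upright, positive leans to the magazine's -x, 0.5 fully over. Turns easily, but the slot lets it swing only at the back.
- knob (a point): Centre of the black tab knob (22 mm along magazine x, 14 mm along y, 30 mm tall) on a 6 mm stem that stands up through the slot; 75 mm from the swing axis: z = 95 mm upright; fully over z = 86 mm and x = -36 mm in the magazine's frame. Magazine y = -40 mm - (joint follower).
- gate: Slotted plate on the housing, top z = 52 mm, frame as the magazine's. A lane at x = 0 ends at an adjustable J-shaped catch: its back stop is at follower 0.060 to 0.082. There a pocket opens to -x behind a 4 mm tooth: the stem passes in or out only within the last 4 mm before the stop. Beyond 0.4 rad it comes 8 mm forward into the hook, where the spring holds it. Unhook: back to the stop, upright.
- vial_1: Loose 22 mm vial with screw cap, 45 mm tall, 18 g, standing on the bench to the left of the magazine; goes into the channel. Origin: centre of its underside. Cap from 33 to 45 mm up, 21.6 mm across.
- vial_2: The other loose 22 mm vial, same shape and size as vial_1; goes into the channel.
- vial_small: A thinner vial, 18 mm diameter, 38 mm tall, standing among the other two; not for this magazine, stays where it is.

How it is judged:
By the outcome, as a careful person would: the job done as asked, in the order asked, and still so for the second after the job is handed in, with the robot touching nothing.
It also fails if it takes over 72 s, if anything falls off the work surface, if the arm or the gripper's body presses on something with over 40 N, if the wrist force passes 120 N, or if a joint passes its speed limit or range.

### The arm

A 6-joint arm with a two-finger parallel gripper is mounted at the origin on a cart in front of the work surface, level with it; the furniture and walls round the work are solid. World frame = base frame: x ahead of the robot, y to its left, z up, the work surface at z = 0. Lengths are in m, angles in rad, forces in N, time in s.
With the tool pointing down it reaches from about 0.35 to 0.775 m from the base axis. Payload 7.3 kg.
Tool frame: the origin (TCP) lies at the centre of the arm's flange, where the gripper is bolted on; the fingertips stand 178 mm ahead of it and the grasp point (between the pads) lies 159 mm ahead of it (tip_extent is the distance from the TCP to the fingertips, in m); z points along the fingers, y is the line along which they close (so a half turn about z gives the same grasp; the last joint's range is limited). The gripper opens to 92 mm and grips with 3 to 60 N. Pads are 19 mm wide; open, the fingers measure 130 mm over their backs; the gripper's body (75 mm by 190 mm) begins 47 mm behind the grasp point.
Start: joints at [1.184, 0.342, 1.524, -0, 1.275, -0.146], TCP at [0.125, 0.51, 0.405] pointing down, gripper open.
Joint ranges: [-2.53, 2.53], [-0.77, 2.02], [0.04, 2.7], [-1, 4.14], [0.28, 2.66], [-3.11, 3.11]. Speed limits (rad/s): [2.57, 2.57, 3.14, 3.14, 3.14, 3.14].

### API

Orientations are given as [roll, pitch, yaw] about the fixed x, y, z axes, in that order (R = Rz(yaw) Ry(pitch) Rx(roll)).
In Python, from cell import * gives the robot as it stands.
- The arm moves only by the tool arm_command, never from a script. Its arguments are lists of equal length, an entry for each row: "xyz": the shift along the world's x, y, z in mm, a list of three; "spin": the turn about the world's z in degrees. In form: {"xyz": [[tx, ty, tz], ...], "spin": [spin, ...]}. A call has 1 to 20 rows; each row shifts and turns the commanded pose from where the row before left it; what a row does not reach is not made up. A row lasts 1/10 s, in which the tool goes at most 50 mm and 8.59 degrees, less where a joint would pass 70% of its speed; a pose out of reach is approached as far as the arm can. A call with a gripper value outside its range is refused whole. "jaw" is the opening, from -1 (shut) to 1 (fully open), set as the call begins (left out, the last holds). The fingers move at their own pace and stop on an object; "squeeze" is the grip in N (left out, the last holds). Time passes only in rows, so rows that do not move let the fingers close. It gives the time, the measured TCP pose, the force, the opening and the grip force at its end, in the units of the state.
- observe(): the state, without advancing time (a new reading comes with each control period).
- read_camera(name): name is "scene" or "top"; returns a dict with "img" (420x560x3 uint8, red, green, blue), "depth" (420x560 float32, m along the optical axis (not along the pixel's ray), 0 where there is no reading), "fx", "fy", "cx", "cy" (pixels), "world_from_camera" (4x4, takes a point from camera to world coordinates). Camera axes: x right, y up, looking along -z (the intrinsics and any distortion apply to the point x, -y, -z); pixel columns grow to the right and rows downward; lengths in m; the calibration is good to about 2 mm. A picture is of the moment at which its call begins.
- hand_in(): hands the job in; it is judged then, once.
The state is a dict: "time": time; "qpos": joint angles; "qvel": joint speeds; "joint_efforts": joint torques, N m; "tool_pos": TCP position; "tool_rot": TCP orientation; "contact_force": force on the tool from outside, world axes, zero at the start; "torque": the same for the moment, N m; "opening": finger opening in m; "grip_force": force on a finger pad.
Only numpy, scipy, OpenCV 4.12 (cv2) and the standard library are available. Lean on these libraries where they do the work, as an engineer would, in place of code of your own. Each camera call takes 0.05 s, during which the arm holds its last target. There are 200 camera calls.

## Working session

There is one attempt and no reset: what is moved stays moved. The work goes in short steps, Python scripts to look and compute and a tool call to move; the robot and the scene stay as the last step left them, time stands still between calls to the robot, and variables do not carry over. Pictures are saved under pics/ and viewed, at most 10 in all, crops included, and the job is handed in when it is done.

Besides the shell and the picture viewer there is one more tool, called after "Emit:" by a JSON object that holds its "fn" and its "kwargs", one argument or row to a line. arm_command: Moves the arm, as the interface text tells. Its arguments: {"type":"object","properties":{"xyz":{"type":"array","items":{"type":"array","items":{"type":"number"}}},"spin":{"type":"array","items":{"type":"number"}},"jaw":{"type":"number"},"squeeze":{"type":"number"}},"required":["xyz","spin"]}

```bash
mkdir -p pics; ls
cat > h.py <<'E'
from cell import *
import numpy as np, cv2
def cloud(c):
    d=c["depth"]; v,u=np.mgrid[0:d.shape[0],0:d.shape[1]]
    p=np.stack([(u-c["cx"])/c["fx"]*d, -(v-c["cy"])/c["fy"]*d, -d, np.ones_like(d)],-1)
    P=p@c["world_from_camera"].T
    P=P[...,:3]; P[d==0]=np.nan
    return P
def save(n,img): cv2.imwrite(f"pics/{n}.png",img[...,::-1])
E
python3 - <<'E'
from h import *
s=observe(); print({k:np.round(v,3) for k,v in s.items()})
for n in("top","scene"):
    c=read_camera(n); np.savez(n+"0.npz",**c); print(n,[k for k in c],c["fx"],c["cx"],c["cy"],np.round(c["world_from_camera"],3).tolist()); save(n+"0",c["img"])
E
```

```text
pics
{'time': np.float64(0.0), 'qpos': array([ 1.184,  0.343,  1.525, -0.   ,  1.275, -0.146]), 'qvel': array([-0.   ,  0.002, -0.   , -0.001,  0.001, -0.001]), 'joint_efforts': array([ -0.   , -43.124, -24.423,   0.072,   0.056,  -0.   ]), 'tool_pos': array([0.125, 0.51 , 0.404]), 'tool_rot': array([-3.14 , -0.   ,  2.901]), 'contact_force': array([-0.282,  0.139, -0.248]), 'torque': array([-0.045, -0.031, -0.015]), 'grip_force': np.float64(0.0), 'opening': np.float64(0.092)}
top ['img', 'depth', 'fx', 'fy', 'cx', 'cy', 'world_from_camera'] 479.6917970978022 276.22022506233037 209.64702762843805 [[0.025, 0.998, -0.051, 0.485], [-1.0, 0.024, -0.009, 0.096], [-0.007, 0.051, 0.999, 1.058], [0.0, 0.0, 0.0, 1.0]]
scene ['img', 'depth', 'fx', 'fy', 'cx', 'cy', 'world_from_camera'] 382.2486009598304 281.85098631772956 210.84781526830662 [[-0.746, -0.326, 0.581, 1.014], [0.666, -0.341, 0.663, 0.66], [-0.018, 0.882, 0.471, 0.517], [0.0, 0.0, 0.0, 1.0]]
```

View pics/top0.png

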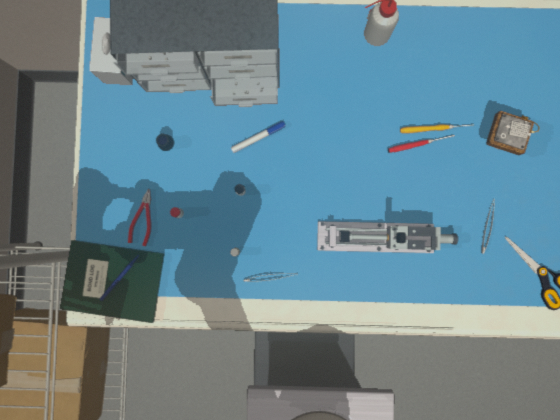

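View pics/scene0.png

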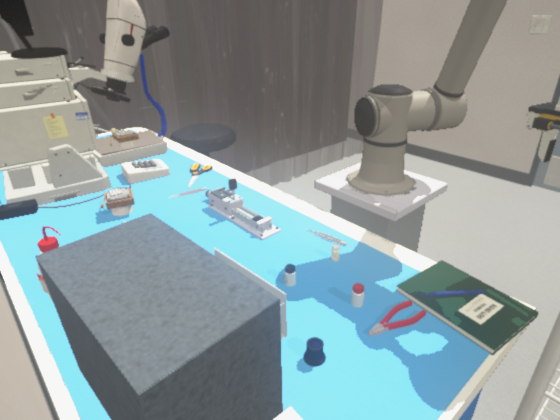

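The top view shows the magazine at u 318–458, v 222–252, with the stop on the left (+y) and the knob near (401,238). The three vials have caps at (240,189) dark, (176,212) red and (235,252) white, and there's another dark object at (165,142). Next I'll measure these.

Run:
```python
from h import *
c=dict(np.load("top0.npz")); P=cloud(c); img=c["img"]
z=P[...,2]; 
print("table z",np.nanmedian(z[280:295,300:480]))
for n,(u,v) in dict(dark=(240,189),red=(176,212),white=(235,252),blk=(165,142)).items():
    w=P[v-14:v+15,u-14:u+15].reshape(-1,3); w=w[~np.isnan(w[:,0])]
    h=np.percentile(w[:,2],99.5); t=w[w[:,2]>h-.006]
    lo=t.min(0);hi=t.max(0)
    print(n,"top z",h.round(4),"ctr",((lo+hi)/2).round(4),"size",(hi-lo).round(4),len(t))
C=P[215:260,310:465]
# height profile
m=(C[...,2]>.004)&(C[...,2]<.12)
q=C[m]
for lo,hi in((.02,.034),(.034,.040),(.044,.056),(.08,.115)):
    s=q[(q[:,2]>lo)&(q[:,2]<hi)]; print(lo,hi,len(s),s.min(0).round(4),s.max(0).round(4),np.median(s,0).round(4))
s=q[(q[:,2]>.044)&(q[:,2]<.058)]
print(cv2.minAreaRect((s[:,:2]*1000).astype(np.float32)))
s=q[(q[:,2]>.006)]
print(cv2.minAreaRect((s[:,:2]*1000).astype(np.float32)))
a=cv2.resize(img[210:265,310:470],None,fx=5,fy=5,interpolation=cv2.INTER_CUBIC)
save("mag0",a)
np.set_printoptions(linewidth=250)
print((C[::3,::4,2]*1000).round(0)[:, :])
```

```text
table z 0.0014710480387954972
dark top z 0.0467 ctr [0.579  0.1841 0.0444] size [0.0194 0.0193 0.0072] 71
red top z 0.0471 ctr [0.5268 0.3199 0.0448] size [0.0193 0.0194 0.0067] 72
white top z 0.0398 ctr [0.4453 0.1912 0.038 ] size [0.0148 0.0154 0.0081] 49
blk top z 0.0359 ctr [0.6821 0.3555 0.0343] size [0.0295 0.0264 0.0086] 109
0.02 0.034 835 [ 0.4581 -0.2839  0.02  ] [ 0.5101 -0.0027  0.034 ] [ 0.4841 -0.0847  0.0271]
0.034 0.04 101 [ 0.4639 -0.276   0.034 ] [ 0.5052 -0.0101  0.0399] [ 0.4853 -0.0173  0.0352]
0.044 0.056 879 [ 0.4604 -0.2411  0.044 ] [ 0.5084 -0.1359  0.0557] [ 0.4865 -0.19    0.0496]
0.08 0.115 100 [ 0.4743 -0.1514  0.0826] [ 0.4946 -0.1386  0.1126] [ 0.4845 -0.1427  0.1077]
((484.3874206542969, -188.46682739257812), (105.2094497680664, 47.96815490722656), 89.9463882446289)
((487.40692138671875, -142.07620239257812), (92.65384674072266, 317.856201171875), 3.6374197006225586)
[[  4.  -2.   1.   5.   1.   3.   1.   1.   1.  -0.   0.   2.   5.   3.  -1.   1.  -2.   1.   2.   4.   3.   1.   2.   1.   0.   5.  -2.   1.   1.   3.   6.   0.  -1.   0.  -0.   2.   4.   
[... 2081 characters left out ...]
  9.   7.  46.  48.  48.  48.  44.  49.  51.  51.  50.  48.  50.  48.  46.   0.  -0.   3.   0.  -1.   3.]
 [  4.   3.   6.   3.   1.   1.   3.  -1.   2.   2.   1.   1.  -2.  -3.   9.   7.   6.   7.   9.   9.   8.   7.   7.   7.   5.   5.   8.   5.   8.   8.   9.  -1.   2.   6.   5.  -0.  -0.   2.   3.]
 [  1.   0.   8.   1.   1.   5.   1.  -1.  -2.   0.   1.   0.  -0.  -3.   0.  -1.   0.  -0.   0.  -1.   1.   3.   4.  -3.   5.  -1.   2.  -0.   3.  -1.   2.   2.   2.   1.   6.  -0.  -2.   3.   4.]
 [  1.   1.  -1.   0.  -2.  -1.   3.   3.   2.   2.   1.  -1.   1.   4.   3.   1.   2.   2.   2.   5.   1.   0.   1.  -1.   1.   2.   3.   3.   2.  -1.  -0.   2.   1.   3.   1.   0.   1.   2.   4.]]
```

View pics/mag0.png

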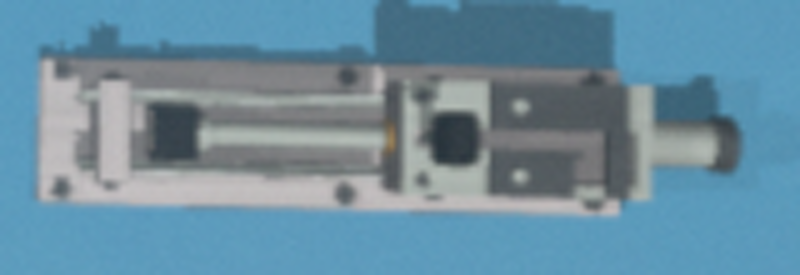

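The enlarged crop shows the magazine lying nearly along world y. The stop slab is at crop (115,130), the follower block at (175,130), the knob at (455,138), and the slot pocket opens toward the robot (world -x) at around (590,190). I'll refine its yaw, stop face and slot end next.

Run:
```python
from h import *
c=dict(np.load("top0.npz")); W=c["world_from_camera"]
def px(u,v,z):
    d=np.array([(u-c["cx"])/c["fx"],-(v-c["cy"])/c["fy"],-1]); d=W[:3,:3]@d; o=W[:3,3]
    return (o+d*(z-o[2])/d[2])*1000
cr=lambda a,b,z: px(310+(a+.5)/5-.5,210+(b+.5)/5-.5,z).round(1)
for n,a in dict(plateTL=(40,57,.006),plateTR=(620,68,.006),plateBL=(40,200,.006),plateBR=(620,215,.006),stopfaceT=(131,80,.036),stopfaceB=(131,183,.036),stopback=(99,130,.036),blockfront=(150,132,.031),blockback=(201,132,.031),knobc=(456,138,.11),knobL=(432,138,.11),knobR=(480,138,.11),slotend=(605,150,.052),pockEnd=(603,175,.052),pockfront=(572,180,.052),gateend=(630,140,.052),gateTL=(490,80,.052),gateTR=(630,82,.052),gateBL=(490,193,.052),barrel=(740,143,.025)).items(): print(n,cr(*a))
P=cloud(c)[215:260,310:465]; q=P.reshape(-1,3)
# yaw from housing mid-line and walls
s=q[(q[:,2]>.040)&(q[:,2]<.058)]
b=np.arange(-.236,-.139,.008); m=[]
for y in b:
    t=s[abs(s[:,1]-y)<.004]; m.append((y,t[:,0].min(),t[:,0].max()))
m=np.array(m); print("housing slopes",np.polyfit(m[:,0],m[:,1],1),np.polyfit(m[:,0],m[:,2],1))
```

```text
plateTL [515.1  14.    6. ]
plateTR [ 516.5 -239.6    6. ]
plateBL [452.6  12.7   6. ]
plateBR [ 452.4 -240.1    6. ]
stopfaceT [505.4 -22.6  36. ]
stopfaceB [461.7 -23.4  36. ]
stopback [483.8  -9.4  36. ]
blockfront [483.5 -31.7  31. ]
blockback [484.1 -53.4  31. ]
knobc [ 484.2 -142.2  110. ]
knobL [ 484.  -132.8  110. ]
knobR [ 484.4 -151.7  110. ]
slotend [ 480.7 -219.    52. ]
pockEnd [ 470.3 -218.2   52. ]
pockfront [ 467.9 -205.3   52. ]
gateend [ 485.1 -229.4   52. ]
gateTL [ 508.8 -170.8   52. ]
gateTR [ 509.3 -229.2   52. ]
gateBL [ 461.6 -171.3   52. ]
barrel [ 485.  -285.1   25. ]
housing slopes [0.00520301 0.46211645] [0.00630091 0.50867137]
```

Run:
```python
from h import *
c=dict(np.load("top0.npz"));img=c["img"]
a=cv2.resize(img[212:262,385:465],None,fx=9,fy=9,interpolation=cv2.INTER_LANCZOS4)
a=cv2.convertScaleAbs(a,alpha=1.6)
save("slot0",a)
```

```text
(no output)
```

View pics/slot0.png

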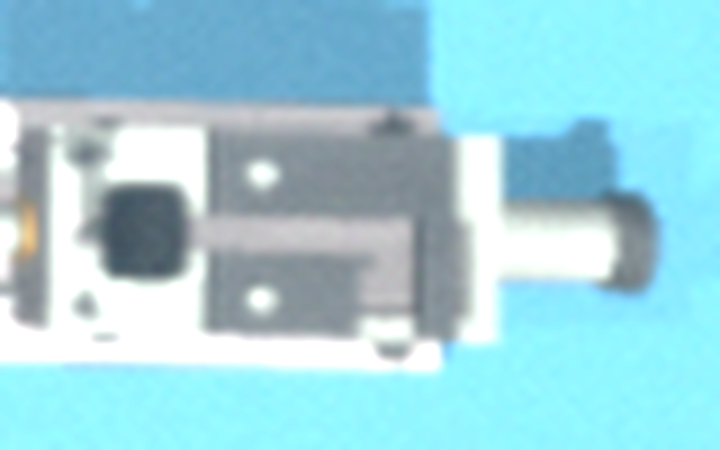

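Geometry estimate: the magazine origin is about (484, -105.5) mm with yaw about 0. The stop face is at magazine y ≈ 82.5, so the final follower value is about 0.0345. The slot's back edge is at world y ≈ -219 (crop x ≈ 413), so the back stop is at follower ≈ 0.070. I'll move above the knob.

Emit:
{"fn": "arm_command", "kwargs": {
  "xyz": [
    [28.5,-28,0],
    [28.5,-28,0],
    [28.5,-28,0],
    [28.5,-28,0],
    [28.5,-28,0],
    [28.5,-28,0],
    [28.5,-28,0],
    [28.5,-28,0],
    [28.5,-28,0],
    [28.5,-28,0],
    [28.5,-28,0],
    [5,-38.5,-11.5],
    [5,-38.5,-11.5],
    [5,-38.5,-11.5],
    [5,-38.5,-11.5],
    [5,-38.5,-11.5],
    [5,-38.5,-11.5],
    [5,-38.5,-11.5],
    [5,-38.5,-11.5],
    [5,-38.5,-11.5]
  ],
  "spin": [1.25,1.25,1.25,1.25,1.25,1.25,1.25,1.25,1.25,1.25,1.25,0,0,0,0,0,0,0,0,0],
  "jaw": -0.1
}}

```text
time: 2.1
tool_pos: [0.4835, -0.1462, 0.3005]
tool_rot: [3.141, -0.0, 3.141]
contact_force: [0.3, -0.6, 0.0]
opening: 0.0411
grip_force: 0.0
```

Emit:
{"fn": "arm_command", "kwargs": {
  "xyz": [
    [0.5,0,-15],
    [0,0,-16],
    [0,0,-15],
    [0,0,0],
    [0,0,0]
  ],
  "spin": [0,0,0,0,0]
}}

```text
time: 2.6
tool_pos: [0.4842, -0.1446, 0.2552]
tool_rot: [3.141, -0.001, 3.141]
contact_force: [0.5, 0.1, 0.5]
opening: 0.0413
grip_force: 0.0
```

Run:
```python
from h import *
s=observe(); print(s["time"],s["tool_pos"].round(4),s["contact_force"].round(2))
t=read_camera("scene"); c=t["img"]
W=np.linalg.inv(t["world_from_camera"])@np.array([.484,-.145,.095,1]); u=int(t["cx"]+t["fx"]*W[0]/-W[2]); v=int(t["cy"]-t["fy"]*W[1]/-W[2]); print(u,v)
save("g1",cv2.resize(c[v-45:v+55,u-60:u+70],None,fx=6,fy=6,interpolation=cv2.INTER_CUBIC))
```

```text
2.6 [ 0.4842 -0.1446  0.2552] [0.48 0.08 0.5 ]
232 183
```

View pics/g1.png

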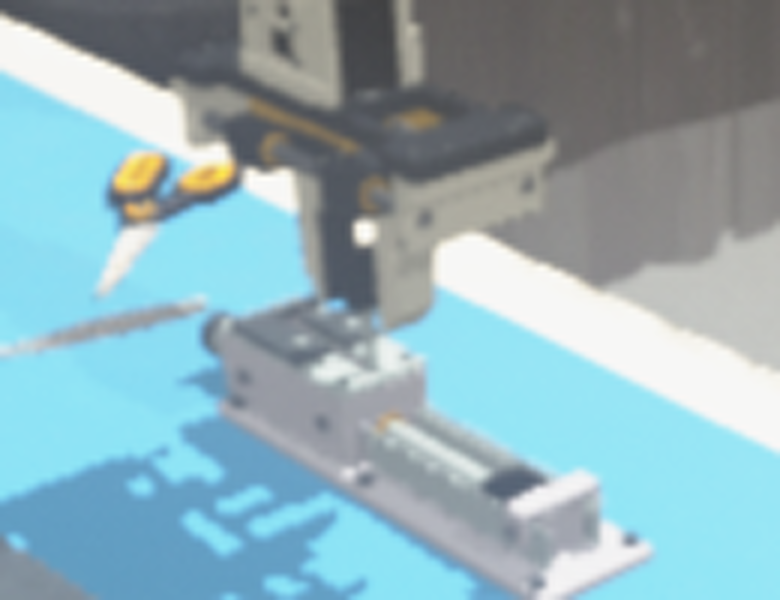

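The jaws straddle the knob, with the stem visible below the near finger at about (370,340) and the tips clear of the housing. Closing lightly.

Emit:
{"fn": "arm_command", "kwargs": {
  "xyz": [
    [0,0,0],
    [0,0,0],
    [0,0,0],
    [0,0,0],
    [0,0,0]
  ],
  "spin": [0,0,0,0,0],
  "jaw": -1,
  "squeeze": 15
}}

```text
time: 3.15
tool_pos: [0.4843, -0.1452, 0.2556]
tool_rot: [-3.14, 0.001, 3.141]
contact_force: [-0.9, -5.2, 1.2]
opening: 0.0136
grip_force: 15.0
```

Emit:
{"fn": "arm_command", "kwargs": {
  "xyz": [
    [0,-3,0],
    [0,-5,0],
    [0,-5,0],
    [0,-5,0],
    [0,-5,0],
    [0,-5,0],
    [0,-5,0],
    [0,-5,0],
    [0,-5,0],
    [0,-5,0],
    [0,-5,0],
    [0,-5,0],
    [0,-4,0],
    [0,0,0],
    [0,0,0]
  ],
  "spin": [0,0,0,0,0,0,0,0,0,0,0,0,0,0,0]
}}

```text
time: 4.65
tool_pos: [0.4843, -0.2063, 0.2555]
tool_rot: [3.14, 0.001, 3.14]
contact_force: [1.4, 7.9, 5.6]
opening: 0.0138
grip_force: 15.0
```

Emit:
{"fn": "arm_command", "kwargs": {
  "xyz": [
    [0,-2,0.5],
    [0,-2,0],
    [0,-2,0],
    [0,-1,0],
    [0,0,0]
  ],
  "spin": [0,0,0,0,0]
}}

```text
time: 5.15
tool_pos: [0.4843, -0.213, 0.2555]
tool_rot: [3.139, -0.0, 3.14]
contact_force: [2.3, 7.6, 3.5]
opening: 0.0137
grip_force: 15.0
```

Emit:
{"fn": "arm_command", "kwargs": {
  "xyz": [
    [0,-1,0],
    [0,-1,0],
    [0,-1,0],
    [0,0,0]
  ],
  "spin": [0,0,0,0]
}}

```text
time: 5.55
tool_pos: [0.4843, -0.2159, 0.2555]
tool_rot: [3.139, -0.0, 3.14]
contact_force: [2.5, 9.3, 3.9]
opening: 0.0139
grip_force: 15.0
```

Emit:
{"fn": "arm_command", "kwargs": {
  "xyz": [
    [-0.5,-1,0],
    [0,0,0]
  ],
  "spin": [0,0]
}}

```text
time: 5.75
tool_pos: [0.4838, -0.2169, 0.2555]
tool_rot: [3.139, -0.0, 3.14]
contact_force: [2.5, 8.8, 3.4]
opening: 0.0137
grip_force: 15.0
```

Emit:
{"fn": "arm_command", "kwargs": {
  "xyz": [
    [0,-1,0],
    [0,-1,0],
    [0,0,0]
  ],
  "spin": [0,0,0]
}}

```text
time: 6.05
tool_pos: [0.4837, -0.2186, 0.2554]
tool_rot: [3.138, -0.0, 3.14]
contact_force: [1.9, 10.0, 4.2]
opening: 0.0136
grip_force: 15.0
```

Emit:
{"fn": "arm_command", "kwargs": {
  "xyz": [
    [0,-0.8,0],
    [0,0,0]
  ],
  "spin": [0,0]
}}

```text
time: 6.25
tool_pos: [0.4837, -0.2189, 0.2554]
tool_rot: [3.137, -0.001, 3.14]
contact_force: [2.3, 12.9, 4.7]
opening: 0.0139
grip_force: 15.0
```

Contact with the back stop at y ≈ -218.5 (follower ≈ 0.073). I'll ease off about 1 mm and swing.

Emit:
{"fn": "arm_command", "kwargs": {
  "xyz": [
    [0,2,0],
    [-3.8,0,-0.1],
    [-3.8,0,-0.3],
    [-3.8,0,-0.5],
    [-3.8,0,-0.6],
    [0,0,0]
  ],
  "spin": [0,0,0,0,0,0]
}}

```text
time: 6.85
tool_pos: [0.4679, -0.2175, 0.2534]
tool_rot: [3.138, -0.002, 3.14]
contact_force: [0.9, 8.4, -1.0]
opening: 0.0135
grip_force: 15.0
```

Emit:
{"fn": "arm_command", "kwargs": {
  "xyz": [
    [-3.7,0,-0.8],
    [-3.7,0,-1.0],
    [-3.6,0,-1.2],
    [-3.5,0,-1.4],
    [-3.5,0,-1.5],
    [0,0,0]
  ],
  "spin": [0,0,0,0,0,0]
}}

```text
time: 7.45
tool_pos: [0.4499, -0.2175, 0.2474]
tool_rot: [3.138, -0.002, 3.14]
contact_force: [1.8, 8.2, -0.4]
opening: 0.0142
grip_force: 15.0
```

Emit:
{"fn": "arm_command", "kwargs": {
  "xyz": [
    [-1,0,-0.5],
    [0,1.5,0],
    [0,1.5,0],
    [0,1.5,0],
    [0,1.5,0],
    [0,0,0]
  ],
  "spin": [0,0,0,0,0,0]
}}

```text
time: 8.05
tool_pos: [0.4491, -0.2115, 0.2471]
tool_rot: [3.139, -0.002, 3.141]
contact_force: [1.6, 6.6, -0.2]
opening: 0.014
grip_force: 15.0
```

Emit:
{"fn": "arm_command", "kwargs": {
  "xyz": [
    [0,0.8,0],
    [0,0.8,0],
    [0,0,0]
  ],
  "spin": [0,0,0]
}}

```text
time: 8.35
tool_pos: [0.4492, -0.2101, 0.2471]
tool_rot: [3.139, -0.002, 3.141]
contact_force: [1.6, 6.9, 0.3]
opening: 0.0139
grip_force: 15.0
```

Emit:
{"fn": "arm_command", "kwargs": {
  "xyz": [
    [0,0.8,0],
    [0,0.8,0],
    [0,0,0]
  ],
  "spin": [0,0,0]
}}

```text
time: 8.65
tool_pos: [0.4492, -0.2093, 0.2473]
tool_rot: [3.141, -0.001, 3.141]
contact_force: [1.0, 2.3, -3.0]
opening: 0.0139
grip_force: 15.0
```

Emit:
{"fn": "arm_command", "kwargs": {
  "xyz": [
    [0,0.4,0],
    [0,0,0]
  ],
  "spin": [0,0]
}}

```text
time: 8.85
tool_pos: [0.4493, -0.2091, 0.2474]
tool_rot: [3.141, -0.001, 3.141]
contact_force: [1.2, 0.2, -5.7]
opening: 0.0141
grip_force: 15.0
```

Emit:
{"fn": "arm_command", "kwargs": {
  "xyz": [
    [0,0,0],
    [0,0,0],
    [0,0,0],
    [0,0,0]
  ],
  "spin": [0,0,0,0],
  "jaw": -0.2
}}

```text
time: 9.25
tool_pos: [0.4496, -0.209, 0.2482]
tool_rot: [-3.141, 0.001, 3.141]
contact_force: [0.4, 1.1, -0.3]
opening: 0.0365
grip_force: 0.0
```

Emit:
{"fn": "arm_command", "kwargs": {
  "xyz": [
    [0,0,36],
    [0,0,36],
    [11.8,35.7,0],
    [11.8,35.7,0],
    [11.8,35.7,0],
    [11.8,35.7,0],
    [11.8,35.7,0],
    [11.8,35.7,0],
    [11.8,35.7,0],
    [11.8,35.7,0],
    [11.8,35.7,0],
    [11.8,35.7,0],
    [11.8,35.7,0],
    [0,0,0]
  ],
  "spin": [0,0,-8.18,-8.18,-8.18,-8.18,-8.18,-8.18,-8.18,-8.18,-8.18,-8.18,-8.18,0],
  "jaw": 0.1
}}

```text
time: 10.65
tool_pos: [0.5797, 0.1877, 0.3197]
tool_rot: [3.14, -0.001, 1.57]
contact_force: [0.7, 0.1, -0.3]
opening: 0.0505
grip_force: 0.0
```

Run:
```python
from h import *
s=observe(); print(s["time"],s["tool_pos"].round(4),s["tool_rot"].round(3),s["contact_force"].round(2))
c=read_camera("top"); P=cloud(c)
for n,(u,v,h) in dict(red=(176,212,.045),white=(235,252,.038)).items():
    w=P[v-14:v+15,u-14:u+15].reshape(-1,3); w=w[~np.isnan(w[:,0])]; t=w[(w[:,2]>h-.006)&(w[:,2]<h+.01)]
    print(n,((t.min(0)+t.max(0))/2).round(4),len(t))
q=P[215:270,390:450].reshape(-1,3); t=q[(q[:,2]>.075)&(q[:,2]<.115)]; print("knob",np.nanmin(t,0),np.nanmax(t,0),len(t))
save("park",cv2.resize(c["img"][205:270,300:480],None,fx=4,fy=4,interpolation=cv2.INTER_CUBIC))
```

```text
10.65 [0.5797 0.1877 0.3197] [ 3.14e+00 -1.00e-03  1.57e+00] [ 0.69  0.06 -0.29]Traceback (most recent call last):
  File "<stdin>", line 6, in <module>
    return umr_minimum(a, axis, None, out, keepdims, initial, where)
ValueError: zero-size array to reduction operation minimum which has no identity
```

Run:
```python
from h import *
c=read_camera("top"); P=cloud(c)
q=P[215:270,390:450].reshape(-1,3); t=q[(q[:,2]>.075)&(q[:,2]<.115)]; print("knob",t.min(0) if len(t) else 0,t.max(0) if len(t) else 0,len(t)); print(observe()["tool_pos"])
save("park",cv2.resize(c["img"][205:270,300:480],None,fx=4,fy=4,interpolation=cv2.INTER_CUBIC))
```

```text
knob [ 0.4381437  -0.21562848  0.07506719] [ 0.46600625 -0.20126249  0.10497056] 127
[0.57906731 0.18441023 0.31951382]
```

View pics/park.png

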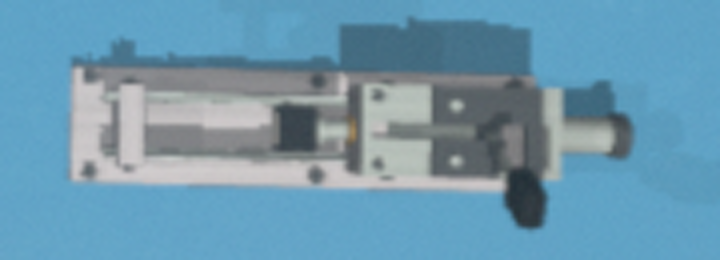

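Parked: the knob is leaning over at (525,200) and the follower block is drawn back, with its face at crop x ≈ 275. Descending on the dark-capped vial.

Emit:
{"fn": "arm_command", "kwargs": {
  "xyz": [
    [0,0,-26],
    [0,0,-26],
    [0,0,-26],
    [0,0,-24],
    [0,0,-14],
    [0,0,0]
  ],
  "spin": [0,0,0,0,0,0]
}}

```text
time: 11.35
tool_pos: [0.5786, 0.1827, 0.2021]
tool_rot: [-3.138, 0.001, 1.57]
contact_force: [-0.1, -0.0, 1.4]
opening: 0.0505
grip_force: 0.0
```

Emit:
{"fn": "arm_command", "kwargs": {
  "xyz": [
    [0,0,0],
    [0,0,0],
    [0,0,0],
    [0,0,0]
  ],
  "spin": [0,0,0,0],
  "jaw": -1,
  "squeeze": 10
}}

```text
time: 11.75
tool_pos: [0.5795, 0.1839, 0.2047]
tool_rot: [3.14, -0.0, 1.571]
contact_force: [-0.2, 0.7, 0.1]
opening: 0.023
grip_force: 0.0
```

Emit:
{"fn": "arm_command", "kwargs": {
  "xyz": [
    [0,0,0],
    [0,0,0],
    [0,0,0]
  ],
  "spin": [0,0,0]
}}

```text
time: 12.05
tool_pos: [0.5795, 0.184, 0.2045]
tool_rot: [3.14, -0.0, 1.57]
contact_force: [-0.6, 0.4, 5.4]
opening: 0.0212
grip_force: 10.0
```

Emit:
{"fn": "arm_command", "kwargs": {
  "xyz": [
    [0,0,20],
    [0,0,30],
    [-5,-10,30],
    [-15,-35,10],
    [-16,-38,0],
    [-16,-38,0],
    [-16,-38,0],
    [-16,-38,0],
    [-11.1,-24,-15],
    [0,0,-20],
    [0,0,-15],
    [0,0,0],
    [0,0,0]
  ],
  "spin": [0,0,0,0,0,0,0,0,0,0,0,0,0]
}}

```text
time: 13.35
tool_pos: [0.4842, -0.0371, 0.2439]
tool_rot: [-3.141, -0.0, 1.571]
contact_force: [0.7, -0.7, -0.0]
opening: 0.0211
grip_force: 10.0
```

Emit:
{"fn": "arm_command", "kwargs": {
  "xyz": [
    [0,0,-6],
    [0,0,-4],
    [0,0,-3],
    [0,0,-3],
    [0,0,0]
  ],
  "spin": [0,0,0,0,0]
}}

```text
time: 13.85
tool_pos: [0.4841, -0.037, 0.2275]
tool_rot: [-3.141, -0.0, 1.57]
contact_force: [1.0, 1.0, -0.6]
opening: 0.0209
grip_force: 10.0
```

Emit:
{"fn": "arm_command", "kwargs": {
  "xyz": [
    [0,0,-5],
    [0,0,-5],
    [0,0,-3],
    [0,0,-1],
    [0,0,0],
    [0,0,0]
  ],
  "spin": [0,0,0,0,0,0]
}}

```text
time: 14.45
tool_pos: [0.4842, -0.0372, 0.2139]
tool_rot: [3.141, 0.0, 1.57]
contact_force: [-0.2, -1.1, -0.2]
opening: 0.0212
grip_force: 10.0
```

Emit:
{"fn": "arm_command", "kwargs": {
  "xyz": [
    [0,0,-0.7],
    [0,0,-0.5],
    [0,0,0]
  ],
  "spin": [0,0,0]
}}

```text
time: 14.75
tool_pos: [0.4842, -0.0371, 0.2126]
tool_rot: [3.141, 0.0, 1.57]
contact_force: [0.4, -0.6, 0.7]
opening: 0.0212
grip_force: 10.0
```

Emit:
{"fn": "arm_command", "kwargs": {
  "xyz": [
    [0,0,0],
    [0,0,0],
    [0,0,0],
    [0,0,0],
    [0,0,10],
    [0,0,20],
    [0,0,35],
    [0,0,37]
  ],
  "spin": [0,0,0,0,0,0,0,0],
  "jaw": 0.1
}}

```text
time: 15.55
tool_pos: [0.4839, -0.0371, 0.316]
tool_rot: [-3.14, -0.0, 1.57]
contact_force: [1.0, 0.3, -0.1]
opening: 0.0503
grip_force: 0.0
```

Emit:
{"fn": "arm_command", "kwargs": {
  "xyz": [
    [4.8,30,0],
    [4.8,40,0],
    [4.8,40,0],
    [4.8,40,0],
    [4.8,40,0],
    [4.8,40,0],
    [4.8,40,0],
    [4.8,40,0],
    [4.4,30,0],
    [0,17,-10],
    [0,0,-25],
    [0,0,-20],
    [0,0,0]
  ],
  "spin": [0,0,0,0,0,0,0,0,0,0,0,0,0]
}}

```text
time: 16.85
tool_pos: [0.5259, 0.319, 0.2564]
tool_rot: [-3.135, 0.003, 1.57]
contact_force: [-0.1, -0.7, 0.6]
opening: 0.0504
grip_force: 0.0
```

Run:
```python
from h import *
print(observe()["tool_pos"].round(4))
c=read_camera("top"); P=cloud(c)
a=cv2.resize(c["img"][205:270,300:450],None,fx=4,fy=4,interpolation=cv2.INTER_CUBIC)
q=P[215:260,310:390].reshape(-1,3); t=q[(q[:,2]>.045)&(q[:,2]<.07)]; print("vial",t.min(0),t.max(0),len(t))
s=read_camera("scene")["img"]
b=cv2.resize(s[170:330,200:400],(600,480),interpolation=cv2.INTER_CUBIC)
save("two",np.vstack([cv2.resize(a,(600,260))[:120*2][60:],b[:400]]))
```

```text
[0.5259 0.319  0.2564]
vial [ 0.47330919 -0.04481805  0.04617695] [ 0.49418605 -0.0258216   0.05652377] 79
```

View pics/two.png

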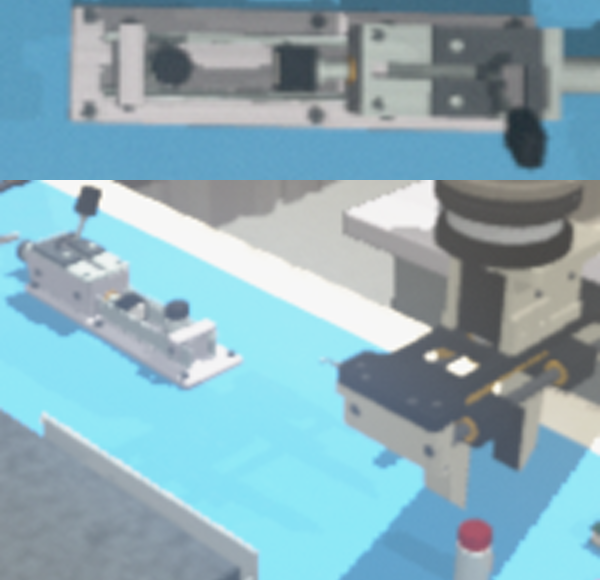

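The dark-capped vial stands upright in the channel at the stop end (upper panel (170,67)). The handle is still parked, and the red-capped vial is right under the open jaws. Descending and gripping.

Emit:
{"fn": "arm_command", "kwargs": {
  "xyz": [
    [0,0,-20],
    [0,0,-20],
    [0,0,-12],
    [0,0,0],
    [0,0,0]
  ],
  "spin": [0,0,0,0,0]
}}

```text
time: 17.45
tool_pos: [0.5274, 0.3199, 0.2086]
tool_rot: [3.14, -0.001, 1.57]
contact_force: [-0.2, 0.2, -0.2]
opening: 0.0502
grip_force: 0.0
```

Emit:
{"fn": "arm_command", "kwargs": {
  "xyz": [
    [0,0,-3.7],
    [0,0,0],
    [0,0,0],
    [0,0,0],
    [0,0,0],
    [0,0,0],
    [0,0,0]
  ],
  "spin": [0,0,0,0,0,0,0],
  "jaw": -1
}}

```text
time: 18.15
tool_pos: [0.5271, 0.3199, 0.2042]
tool_rot: [3.141, -0.0, 1.57]
contact_force: [-0.3, 0.1, 1.8]
opening: 0.0211
grip_force: 10.0
```

Emit:
{"fn": "arm_command", "kwargs": {
  "xyz": [
    [0,0,20],
    [0,0,30],
    [-2,-15,30],
    [-4,-35,10],
    [-5,-40,0],
    [-5,-40,0],
    [-5,-40,0],
    [-5,-40,0],
    [-5,-40,0],
    [-5,-40,0],
    [-5,-40,0],
    [-4,-35,0],
    [-3,-17,-15],
    [0,0,-20],
    [0,0,-15],
    [0,0,0],
    [0,0,0]
  ],
  "spin": [0,0,0,0,0,0,0,0,0,0,0,0,0,0,0,0,0]
}}

```text
time: 19.85
tool_pos: [0.4791, -0.0621, 0.2441]
tool_rot: [-3.141, -0.0, 1.57]
contact_force: [0.3, -0.6, 0.4]
opening: 0.0216
grip_force: 10.0
```

Emit:
{"fn": "arm_command", "kwargs": {
  "xyz": [
    [0,0,-6],
    [0,0,-4],
    [0,0,-3],
    [0,0,-3],
    [0,0,0]
  ],
  "spin": [0,0,0,0,0]
}}

```text
time: 20.35
tool_pos: [0.4804, -0.0624, 0.2292]
tool_rot: [3.136, 0.001, 1.57]
contact_force: [2.8, 0.5, 6.9]
opening: 0.0211
grip_force: 10.0
```

My x shift added up to 48 mm instead of 43, and the vial touched the wall lightly (7 N). I'll lift, correct and check.

Emit:
{"fn": "arm_command", "kwargs": {
  "xyz": [
    [0,0,8],
    [0,0,8],
    [3,0,0],
    [2,0,0],
    [0,0,0],
    [0,0,0]
  ],
  "spin": [0,0,0,0,0,0]
}}

```text
time: 20.95
tool_pos: [0.4839, -0.0621, 0.2436]
tool_rot: [-3.141, -0.0, 1.57]
contact_force: [-0.7, 0.5, -0.9]
opening: 0.0213
grip_force: 10.0
```

Run:
```python
from h import *
print(observe()["tool_pos"].round(4),observe()["opening"])
t=read_camera("scene"); P=cloud(t); s=t["img"]
save("v2",cv2.resize(s[170:270,190:320],None,fx=6,fy=6,interpolation=cv2.INTER_CUBIC))
```

```text
[ 0.4839 -0.0621  0.2436] 0.021343047739043327
```

View pics/v2.png

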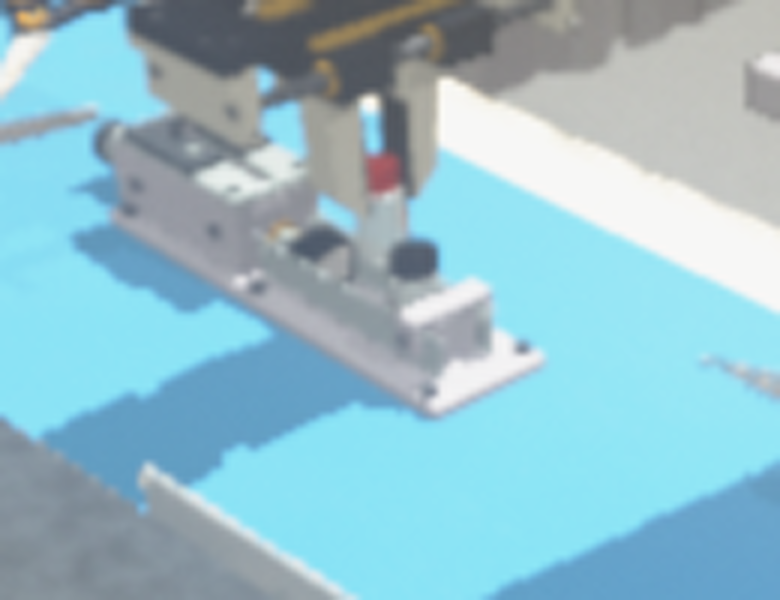

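The red-capped vial is still upright in the jaws at (385,200), above the channel behind the dark-capped one. Descending.

Emit:
{"fn": "arm_command", "kwargs": {
  "xyz": [
    [0,0,-6],
    [0,0,-4],
    [0,0,-3],
    [0,0,-3],
    [0,0,0]
  ],
  "spin": [0,0,0,0,0]
}}

```text
time: 21.5
tool_pos: [0.4839, -0.0621, 0.2274]
tool_rot: [-3.141, -0.0, 1.57]
contact_force: [0.6, -0.1, -0.3]
opening: 0.0214
grip_force: 10.0
```

Emit:
{"fn": "arm_command", "kwargs": {
  "xyz": [
    [0,0,-5],
    [0,0,-5],
    [0,0,-3],
    [0,0,-1],
    [0,0,0]
  ],
  "spin": [0,0,0,0,0]
}}

```text
time: 22.0
tool_pos: [0.484, -0.0621, 0.2137]
tool_rot: [-3.141, -0.0, 1.57]
contact_force: [0.3, -0.3, -0.9]
opening: 0.0212
grip_force: 10.0
```

Emit:
{"fn": "arm_command", "kwargs": {
  "xyz": [
    [0,0,-0.7],
    [0,0,-0.6],
    [0,0,0]
  ],
  "spin": [0,0,0]
}}

```text
time: 22.3
tool_pos: [0.484, -0.0621, 0.2126]
tool_rot: [3.142, 0.0, 1.57]
contact_force: [-0.0, 0.5, -0.6]
opening: 0.0213
grip_force: 10.0
```

Emit:
{"fn": "arm_command", "kwargs": {
  "xyz": [
    [0,0,-0.5],
    [0,0,-0.5],
    [0,0,0]
  ],
  "spin": [0,0,0]
}}

```text
time: 22.6
tool_pos: [0.484, -0.0621, 0.2118]
tool_rot: [3.141, 0.0, 1.57]
contact_force: [-0.5, -0.3, 1.7]
opening: 0.021
grip_force: 10.0
```

Emit:
{"fn": "arm_command", "kwargs": {
  "xyz": [
    [0,0,0],
    [0,0,0],
    [0,0,0],
    [0,0,0],
    [0,0,10],
    [0,0,20],
    [0,0,35],
    [0,0,35]
  ],
  "spin": [0,0,0,0,0,0,0,0],
  "jaw": 0.1
}}

```text
time: 23.4
tool_pos: [0.4837, -0.0621, 0.3131]
tool_rot: [-3.141, -0.0, 1.57]
contact_force: [0.2, 0.5, -0.1]
opening: 0.0505
grip_force: 0.0
```

Emit:
{"fn": "arm_command", "kwargs": {
  "xyz": [
    [-3.15,-13.35,0],
    [-3.15,-13.35,0],
    [-3.15,-13.35,0],
    [-3.15,-13.35,0],
    [-3.15,-13.35,0],
    [-3.15,-13.35,0],
    [-3.15,-13.35,0],
    [-3.15,-13.35,0],
    [-3.15,-13.35,0],
    [-3.15,-13.35,0],
    [-3.15,-13.35,0],
    [0,0,0],
    [0,0,0]
  ],
  "spin": [8.18,8.18,8.18,8.18,8.18,8.18,8.18,8.18,8.18,8.18,8.18,0,0],
  "jaw": -0.15
}}

```text
time: 24.7
tool_pos: [0.4492, -0.2088, 0.312]
tool_rot: [3.141, 0.0, 3.136]
contact_force: [-0.2, 0.3, -0.2]
opening: 0.039
grip_force: 0.0
```

Run:
```python
from h import *
print(observe()["tool_pos"].round(4),observe()["tool_rot"].round(3))
t=read_camera("scene"); s=t["img"]
a=cv2.resize(s[170:270,190:320],None,fx=5,fy=5,interpolation=cv2.INTER_CUBIC)
save("v3",a)
```

```text
[ 0.4492 -0.2088  0.312 ] [3.141 0.    3.136]
```

View pics/v3.png

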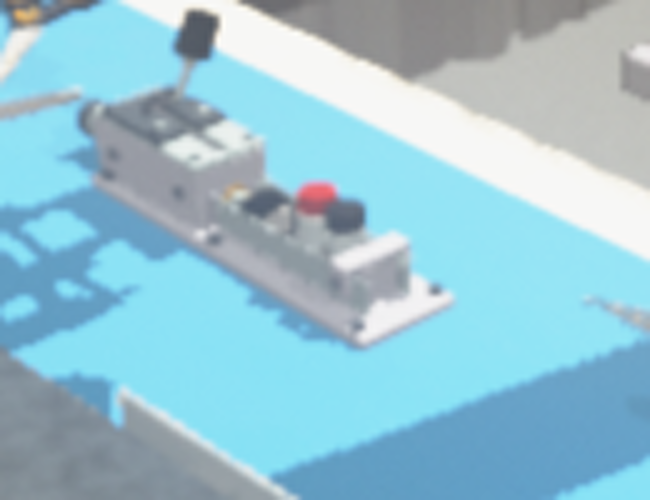

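Both vials stand upright in the channel, caps at (317,197) and (345,215), and the knob is parked at (197,35). Re-gripping the knob.

Emit:
{"fn": "arm_command", "kwargs": {
  "xyz": [
    [0,0,-20],
    [0,0,-22],
    [0,0,-15],
    [0,0,-7.5],
    [0,0,0],
    [0,0,0]
  ],
  "spin": [0,0,0,0,0,0]
}}

```text
time: 25.35
tool_pos: [0.4497, -0.2088, 0.2477]
tool_rot: [-3.141, 0.001, 3.14]
contact_force: [-0.4, 0.3, 0.6]
opening: 0.0392
grip_force: 0.0
```

Emit:
{"fn": "arm_command", "kwargs": {
  "xyz": [
    [0,0,0],
    [0,0,0],
    [0,0,0],
    [0,0,0],
    [0,0,0],
    [0,0,0]
  ],
  "spin": [0,0,0,0,0,0],
  "jaw": -1,
  "squeeze": 15
}}

```text
time: 25.95
tool_pos: [0.4493, -0.2091, 0.2474]
tool_rot: [-3.141, 0.0, 3.141]
contact_force: [-1.0, 0.3, 3.2]
opening: 0.0139
grip_force: 15.0
```

Emit:
{"fn": "arm_command", "kwargs": {
  "xyz": [
    [0,-2,0],
    [0,-2,0],
    [0,-2,0],
    [0,-2,0],
    [0,-1,0],
    [0,0,0]
  ],
  "spin": [0,0,0,0,0,0]
}}

```text
time: 26.55
tool_pos: [0.4491, -0.2168, 0.247]
tool_rot: [3.138, -0.001, 3.141]
contact_force: [0.7, 8.0, 4.4]
opening: 0.0139
grip_force: 15.0
```

Emit:
{"fn": "arm_command", "kwargs": {
  "xyz": [
    [0,-0.8,0],
    [3.5,0,1.5],
    [3.5,0,1.4],
    [3.6,0,1.2],
    [3.7,0,1.0],
    [3.7,0,0.8],
    [0,0,0]
  ],
  "spin": [0,0,0,0,0,0,0]
}}

```text
time: 27.25
tool_pos: [0.4666, -0.2172, 0.2522]
tool_rot: [3.137, -0.004, 3.141]
contact_force: [-1.8, 8.2, 3.8]
opening: 0.0139
grip_force: 15.0
```

Emit:
{"fn": "arm_command", "kwargs": {
  "xyz": [
    [3.8,-0.2,0.7],
    [3.8,0,0.5],
    [3.8,0,0.3],
    [3.8,0,0.1],
    [1.8,0,0],
    [0,0,0]
  ],
  "spin": [0,0,0,0,0,0]
}}

```text
time: 27.85
tool_pos: [0.4836, -0.2172, 0.2537]
tool_rot: [3.137, -0.004, 3.141]
contact_force: [-2.5, 9.0, 3.4]
opening: 0.0141
grip_force: 15.0
```

Emit:
{"fn": "arm_command", "kwargs": {
  "xyz": [
    [0.4,0,0.3],
    [0,1.5,0],
    [0,2,0],
    [0,2,0],
    [0,2,0],
    [0,0,0]
  ],
  "spin": [0,0,0,0,0,0]
}}

```text
time: 28.45
tool_pos: [0.4837, -0.2097, 0.2538]
tool_rot: [3.137, -0.005, 3.141]
contact_force: [-2.6, 8.2, 0.8]
opening: 0.014
grip_force: 15.0
```

Emit:
{"fn": "arm_command", "kwargs": {
  "xyz": [
    [0.2,2,0],
    [0,3,0],
    [0,3,0],
    [0,3,0],
    [0,3,0],
    [0,3,0],
    [0,2,0],
    [0,1,0],
    [0,0,0]
  ],
  "spin": [0,0,0,0,0,0,0,0,0]
}}

```text
time: 29.35
tool_pos: [0.4839, -0.1901, 0.2538]
tool_rot: [3.137, -0.005, 3.141]
contact_force: [-3.4, 7.2, 0.8]
opening: 0.0139
grip_force: 15.0
```

Emit:
{"fn": "arm_command", "kwargs": {
  "xyz": [
    [-0.3,1,0],
    [0,1,0],
    [0,1,0],
    [0,1,0],
    [0,1,0],
    [0,1,0],
    [0,1,0],
    [0,0,0]
  ],
  "spin": [0,0,0,0,0,0,0,0]
}}

```text
time: 30.15
tool_pos: [0.4837, -0.1833, 0.2539]
tool_rot: [3.138, -0.005, 3.141]
contact_force: [-2.7, 5.8, 0.3]
opening: 0.0138
grip_force: 15.0
```

Emit:
{"fn": "arm_command", "kwargs": {
  "xyz": [
    [0,0.7,0],
    [0,0.7,0],
    [0,0.7,0],
    [0,0,0]
  ],
  "spin": [0,0,0,0]
}}

```text
time: 30.55
tool_pos: [0.4836, -0.1813, 0.2539]
tool_rot: [3.138, -0.005, 3.141]
contact_force: [-2.2, 5.4, -0.7]
opening: 0.0135
grip_force: 15.0
```

Emit:
{"fn": "arm_command", "kwargs": {
  "xyz": [
    [0,0.7,0],
    [0,0.7,0],
    [0,0.4,0],
    [0,0,0]
  ],
  "spin": [0,0,0,0]
}}

```text
time: 30.95
tool_pos: [0.484, -0.18, 0.254]
tool_rot: [3.139, -0.003, 3.141]
contact_force: [-4.0, 3.2, -4.0]
opening: 0.0139
grip_force: 15.0
```

Emit:
{"fn": "arm_command", "kwargs": {
  "xyz": [
    [-0.2,0.4,0],
    [0,0,0]
  ],
  "spin": [0,0]
}}

```text
time: 31.15
tool_pos: [0.4839, -0.1798, 0.2541]
tool_rot: [3.14, -0.002, 3.141]
contact_force: [-2.1, 5.3, -6.3]
opening: 0.014
grip_force: 15.0
```

Emit:
{"fn": "arm_command", "kwargs": {
  "xyz": [
    [0,0,0],
    [0,0,0]
  ],
  "spin": [0,0]
}}

```text
time: 31.35
tool_pos: [0.484, -0.1798, 0.2541]
tool_rot: [3.14, -0.002, 3.141]
contact_force: [-1.6, 5.1, -7.8]
opening: 0.0139
grip_force: 15.0
```

Run:
```python
from h import *
s=observe(); print(s["contact_force"].round(2),s["torque"].round(2),s["tool_pos"].round(4))
c=read_camera("top"); P=cloud(c)*1000; img=c["img"].astype(int)
q=P[215:260,310:375]; I=img[215:260,310:375]
m=(q[...,2]>46)&(q[...,2]<62)
red=m&(I[...,0]>I[...,2]+40); dk=m&(I.sum(-1)<220)
for n,k in(("red",red),("dark",dk)):
    t=q[k]; print(n,len(t),t.min(0).round(1),t.max(0).round(1),np.median(t,0).round(1))
for n,u0 in(("row",0),):
    for v in (236,238,240): print([ (int(P[v,u,1]),int(P[v,u,2])) for u in range(326,372)])
```

```text
[-1.59  5.09 -7.79] [0.75 0.65 0.09] [ 0.484  -0.1798  0.2541]
red 76 [473.6 -65.5  46.3] [490.6 -46.4  56.8] [482.1 -55.3  52.2]Traceback (most recent call last):
  File "<stdin>", line 8, in <module>
    return umr_minimum(a, axis, None, out, keepdims, initial, where)
ValueError: zero-size array to reduction operation minimum which has no identity
```

Emit:
{"fn": "arm_command", "kwargs": {
  "xyz": [
    [0,0,-0.6],
    [0,0.3,-0.4],
    [0,0,0],
    [0,0,0]
  ],
  "spin": [0,0,0,0]
}}

```text
time: 31.8
tool_pos: [0.4844, -0.1798, 0.254]
tool_rot: [3.141, -0.0, 3.141]
contact_force: [-3.0, 5.0, -2.4]
opening: 0.0141
grip_force: 15.0
```

Emit:
{"fn": "arm_command", "kwargs": {
  "xyz": [
    [0.2,0.4,0],
    [0,0,0],
    [0,0,0]
  ],
  "spin": [0,0,0]
}}

```text
time: 32.1
tool_pos: [0.4846, -0.1795, 0.2541]
tool_rot: [3.141, 0.0, 3.141]
contact_force: [-2.7, 2.6, -1.9]
opening: 0.0139
grip_force: 15.0
```

Run:
```python
from h import *
s=observe(); print(s["contact_force"].round(2),s["torque"].round(2),s["tool_pos"].round(4))
c=read_camera("top"); t=read_camera("scene")
a=cv2.resize(c["img"][215:262,305:405],(700,329),interpolation=cv2.INTER_CUBIC)
b=cv2.resize(t["img"][195:235,225:330],(700,267),interpolation=cv2.INTER_CUBIC)
save("fin",np.vstack([a,b]))
```

```text
[-2.73  2.63 -1.94] [0.71 0.64 0.14] [ 0.4846 -0.1795  0.2541]
```

View pics/fin.png

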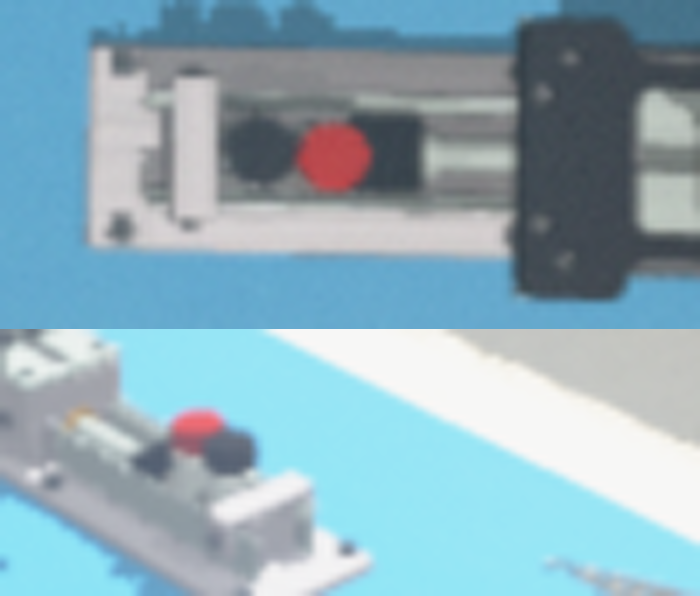

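The dark cap's left edge is at (230,150) and the stop face at x ≈ 218. After parallax that leaves a gap of about 1 mm at most, and the follower bears on the red-capped vial. I'll keep easing in small steps.

Emit:
{"fn": "arm_command", "kwargs": {
  "xyz": [
    [-0.3,0.4,0],
    [0,0,0],
    [0,0,0]
  ],
  "spin": [0,0,0]
}}

```text
time: 32.5
tool_pos: [0.4845, -0.1793, 0.2541]
tool_rot: [-3.141, 0.001, 3.141]
contact_force: [-2.1, 2.5, -2.3]
opening: 0.0137
grip_force: 15.0
```

Emit:
{"fn": "arm_command", "kwargs": {
  "xyz": [
    [0,0.4,0],
    [0,0,0],
    [0,0,0]
  ],
  "spin": [0,0,0]
}}

```text
time: 32.8
tool_pos: [0.4844, -0.179, 0.2541]
tool_rot: [-3.141, 0.001, 3.141]
contact_force: [-2.8, -0.7, -1.7]
opening: 0.0142
grip_force: 15.0
```

The spring load is now on the vials and the tool force is about 0. Releasing.

Emit:
{"fn": "arm_command", "kwargs": {
  "xyz": [
    [0,0,0],
    [0,0,0],
    [0,0,0],
    [0,0,0],
    [0,0,0]
  ],
  "spin": [0,0,0,0,0],
  "jaw": -0.15
}}

```text
time: 33.3
tool_pos: [0.4844, -0.1787, 0.2541]
tool_rot: [-3.141, 0.001, 3.141]
contact_force: [0.6, 0.5, -1.0]
opening: 0.0391
grip_force: 0.0
```

Emit:
{"fn": "arm_command", "kwargs": {
  "xyz": [
    [0,0,10],
    [0,0,25],
    [0,0,35],
    [-5,30,20],
    [-5,40,0],
    [-5,40,0],
    [-5,40,0],
    [-5,40,0],
    [-5,40,0],
    [-5,40,0],
    [-5,40,0],
    [0,20,0],
    [0,0,0],
    [0,0,0]
  ],
  "spin": [0,0,0,0,0,0,0,0,0,0,0,0,0,0]
}}

```text
time: 34.7
tool_pos: [0.4442, 0.1513, 0.3444]
tool_rot: [-3.141, 0.001, -3.141]
contact_force: [0.9, -0.1, 0.9]
opening: 0.039
grip_force: 0.0
```

Run:
```python
from h import *
print(observe()["tool_pos"].round(4),observe()["time"])
c=read_camera("top"); P=cloud(c)*1000; I=c["img"].astype(int)
print("dark/stop row v~236:")
for v in(235,237): print([(u,int(P[v,u,1]),int(P[v,u,2]),I[v,u].tolist()) for u in range(332,368,2)])
q=P[210:265,310:420].reshape(-1,3); t=q[(q[:,2]>85)&(q[:,2]<116)]
print("knob",len(t),t.min(0).round(1),t.max(0).round(1)) 
R=(I[...,0]>I[...,2]+60)&(P[...,2]>40)&(P[...,2]<65); R[:215]=0;R[260:]=0; t=P[R]; print("red",t.min(0).round(1),t.max(0).round(1))
W=P[245:262,225:248].reshape(-1,3); t=W[W[:,2]>32]; print("small",len(t),t.mean(0).round(1) if len(t) else "")
```

```text
[0.4442 0.1513 0.3444] 34.7
dark/stop row v~236:
[(332, -15, 32, [198, 194, 194]), (334, -19, 34, [194, 192, 191]), (336, -23, 32, [96, 101, 105]), (338, -25, 52, [60, 70, 80]), (340, -29, 53, [60, 70, 78]), (342, -33, 52, [59, 71, 77]), (344, -38, 49, [61, 71, 78]), (346, -42, 50, [68, 71, 80]), (348, -46, 53, [125, 66, 71]), (350, -50, 52, [162, 67, 71]), (352, -54, 52, [164, 69, 72]), (354, -59, 50, [165, 70, 74]), (356, -63, 50, [144, 66, 73]), (358, -70, 32, [61, 68, 76]), (360, -74, 33, [54, 64, 73]), (362, -79, 29, [55, 64, 74]), (364, -83, 30, [64, 74, 80]), (366, -88, 27, [140, 148, 144])]
[(332, -14, 37, [199, 195, 195]), (334, -19, 36, [194, 190, 191]), (336, -23, 34, [100, 105, 110]), (338, -25, 50, [62, 72, 80]), (340, -30, 50, [61, 72, 78]), (342, -34, 52, [61, 71, 80]), (344, -38, 54, [62, 72, 79]), (346, -42, 51, [71, 70, 77]), (348, -46, 53, [163, 67, 72]), (350, -51, 49, [165, 67, 73]), (352, -54, 52, [168, 69, 74]), (354, -59, 50, [168, 72, 75]), (356, -63, 52, [163, 69, 73]), (358, -70, 33, [72, 65, 74]), (360, -75, 29, [58, 70, 77]), (362, -79, 29, [60, 67, 77]), (364, -83, 29, [68, 79, 84]), (366, -89, 24, [165, 176, 171])]
knob 73 [ 473.2 -179.4   85.4] [ 493.4 -172.   113.2]
red [473.7 -65.3  47.4] [490.5 -46.4  56.3]
small 391 [462.3 144.4 521.7]
```

The stop, dark-capped vial, red-capped vial and follower are closed up (about -23, -45, -66 mm). The handle is upright, and the arm is clear.

```bash
python3 -c "
from cell import *
print(hand_in())"
```

```text
the job is handed in; nothing more can be done
None
```

The job is handed in at about 35 s; no verdict came back. The two 22 mm vials are held against the end stop by the follower, the handle is upright and released, and I never went near the thin vial. I placed the second vial 5 mm off at first and it touched the channel wall at about 7 N; I lifted it and placed it correctly.

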